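# Roll the idler under the scanner

## Task

Draw the rubber chock out from under the front of the steel roller and leave it in the shallow grey tray, then roll the roller along the mat, without sliding or lifting it, until it lies still directly over and along the crossways white line under the scanner. Once you have let go of it there, press the scan button on the console fully down to start the scan. Do not knock the scanner, and leave the other things on the table where they are.

Things in the scene. Friction and masses are not known exactly. Their poses are not given: they have to be found in the camera images.
- roller: Smooth steel roller, 89 mm diameter, 110 mm long, black end caps, 17 mm stub shafts sticking out 10 mm at each end; 0.4-0.85 kg. Lies on the mat 230 to 270 mm short of the line, parallel to it within 0.1 rad. Origin mid-axis, 44.5 mm above the mat; x = its axis; z, up at the start, turns as it rolls. Pushed slowly it rolls, then coasts (5 mm from 80 mm/s); a sharp tap sends it farther.
- mark (a point): Middle of the painted white line, on the top of the mat, 3 mm above the table. x along the line, y the rolling direction (from the roller's start to the line), z up. Line 178 x 4 mm with a 30 mm cross tick near each end. The mat: fixed, dark grey, flat, 3 mm thick, x from -95 to 95, y from -330 to 70 mm.
- scanner: Fixed scanner; origin on the table under the line's middle, axes as the mark's. Its black head, 125 (x) by 110 (y) mm, covers the line: underside 135, top 190 mm above the table, so a tool must slant in from the roller's starting side. A 30 mm beam, top at 257 mm, holds it from a 30 mm post at x = 150 on a foot 90 by 120 mm. Not to be hit.
- chock: Black rubber wedge 34 mm wide (x, flat sides), 80 mm long (y -40 to 40), 0.12 kg, on the mat on the line's side of the roller. Origin: centre of its underside. Thin toe at -y, tucked about 16 mm in under the roller's curve: draw it 20 mm towards +y before lifting, or it pushes the roller back. Solid upright grip block, 34 x 26 mm (y 9 to 35), 54 mm high; the rest is up to 30 mm high.
- chock_grip (a point): Point inside the chock's grip block, on its centre plane, 42 mm above the chock's underside; axes as the chock's.
- tray: Open grey plastic tray 160 (x) by 140 (y) by 25 mm high, walls and floor 4 mm, fixed to the table beside the starting end of the mat; empty. Origin at the centre of its underside.
- scan (a joint): Scan button's travel in m: 0 up, 0.006 fully down; a spring returns it; it takes about 5 N to press fully down.
- scan_top (a point): Centre of the top of the scan button, a round grey button 28 mm in diameter in a black collar, top 53 mm above the table when up; it is pressed straight down. It stands on a grey console 110 by 90 by 35 mm, fixed to the table beyond the other end of the mat.
- target_tall: White block 36 x 36 x 70 mm with printed dots on top, loose; origin under its centre. To be left alone.
- target_short: White block 36 x 36 x 40 mm with printed dots on top, loose; origin under its centre. To be left alone.
- ball_stand: White ball 32 mm in diameter on a dark steel foot 48 mm in diameter, 66 mm high, loose; origin under its centre. To be left alone.
- caliper: Steel caliper lying flat, 160 mm long, loose; origin under the middle of its beam. To be left alone.
- casting: Dark cast bracket about 90 x 50 x 47 mm, loose; origin under its base. To be left alone.
- driver: Black-handled screwdriver 170 mm long lying on the table, loose. To be left alone.
Not all that is in view belongs to the job. Leave any orange look-alike of the chock alone.

How it is judged:
By the outcome, as a careful person would: the job done as asked, in the order asked, and still so for the second after the job is handed in, with the robot touching nothing.
It also fails if it takes over 72 s, if anything falls off the work surface, if the arm or the gripper's body presses on something with over 40 N, if the wrist force passes 120 N, or if a joint passes its speed limit or range.

## Robot

A 6-joint arm with a two-finger parallel gripper is mounted at the origin on the work surface. World frame = base frame: x ahead of the robot, y to its left, z up, the work surface at z = 0. Lengths are in mm, angles in rad, forces in N, time in s.
With the tool pointing down it reaches from about 325 to 750 mm from the base axis. Payload 7.6 kg.
Tool frame: the origin (TCP) lies between the finger pads; the fingertips stand 22 mm ahead of it and the grasp point (between the pads) lies 3 mm ahead of it; z points along the fingers, y is the direction in which the jaws open and shut (so a half turn about z gives the same grasp; the last joint's range is limited). The gripper opens to 85 mm and grips with 20 to 120 N. Pads are 22 mm wide; open, the fingers measure 114 mm over their backs; the gripper's body (76 mm by 85 mm) begins 54 mm behind the grasp point. The pads swing forward as they close: fully open they stand 13 mm farther back than shut.
Start: joints at [-1.186, 0.052, 1.401, -0, 1.689, -0.07], TCP at [230.649, -471.64, 253.323] pointing down, gripper open.
Joint ranges: [-2.9, 2.9], [-0.91, 2.17], [0.12, 2.37], [-1.06, 4.2], [0.26, 2.73], [-2.93, 2.93]. Speed limits (rad/s): [2.57, 2.57, 3.01, 3.14, 3.14, 3.14].

## Interface

Orientations are given as a unit quaternion [x, y, z, w].
In Python, from plant import ctrl, jaws, kin, grab_frame, ticket, current_clock, current_joint_positions, current_joint_velocities, current_joint_efforts, current_ee_pos, current_orientation, current_wrist_force, current_torque, current_opening gives the robot as it stands. The module is installed in compiled form; this text tells all that it offers. Calls block until the motion is done:
- ctrl.move_pose(position, orientation): joint-space move of the TCP to a pose.
- ctrl.move_straight(position, ori=None, speed=150, threshold=None): straight line of the TCP; ori=None keeps the orientation; speed is the mean speed in mm/s. With threshold (N) it stops when the force on the tool has changed by that much, and returns True; else False.
- ctrl.movej(angles): joint-space move.
- jaws.gripper_to(opening, force=None): finger opening in mm; force is the grip in N (None keeps the last); returns when the fingers have stopped.
- ctrl.sleep(seconds).
- kin.solve_ik(position, orientation): joint angles nearest the present ones, or None.
- grab_frame(name): name is "scene" or "side" or "wrist"; returns a dict with "color" (480x640x3 uint8, blue, green, red), "mtx" (3x3 intrinsics, pixels), "xyz" and "attitude" of the camera in the world; the wrist camera has in their place "T_tool_cam" (4x4, takes a point from camera to tool coordinates, whose origin is the TCP and whose axes are the flange's). Camera axes: x right, y down, z forward; pixel columns grow to the right and rows downward; lengths in mm; the calibration is good to about 2 mm. A picture is of the moment at which its call begins: read the wrist's pose just before it. There is no depth.
A pose or a line that the arm cannot do raises ctrl.MotionError and nothing moves.
- ticket.finish_job(): hands the job in, once; it reports no verdict.
Readings, each from a call of its own:
- current_clock(): time.
- current_joint_positions(): joint angles.
- current_joint_velocities(): joint speeds.
- current_joint_efforts(): joint torques, N m.
- current_ee_pos(): TCP position.
- current_orientation(): TCP orientation.
- current_wrist_force(): force on the tool from outside, world axes, zero at the start.
- current_torque(): the same for the moment, N m.
- current_opening(): finger opening in mm.
Only numpy, scipy, OpenCV 4.12 (cv2) and the standard library are available. Lean on these libraries where they do the work, as an engineer would, in place of code of your own. Each camera call takes 0.05 s, during which the arm holds its last target.

## Working session

There is one attempt and no reset: what is moved stays moved. The work goes in short steps, each a Python script; the robot and the scene stay as the last script left them, time stands still between calls to the robot, and variables do not carry over. Pictures are saved under pics/ and viewed, and the job is handed in when it is done.

```bash
mkdir -p pics; ls; python3 - <<'E'
from plant import *
import cv2,numpy as np
np.set_printoptions(suppress=True,precision=4)
for n in ["scene","side","wrist"]:
    f=grab_frame(n); cv2.imwrite(f"pics/{n}0.png",f["color"])
    print(n,{k:np.array(v) for k,v in f.items() if k!="color"})
print(current_ee_pos(),current_orientation(),current_clock())
E
```

```text
pics
scene {'mtx': array([[463.9525,   0.    , 319.9469],
       [  0.    , 463.9525, 235.5134],
       [  0.    ,   0.    ,   1.    ]]), 'xyz': array([1102.0676,  362.4166,  855.71  ]), 'attitude': array([ 0.4503,  0.8291, -0.291 , -0.1584])}
side {'mtx': array([[452.1411,   0.    , 320.7809],
       [  0.    , 452.1411, 240.0054],
       [  0.    ,   0.    ,   1.    ]]), 'xyz': array([372.6706, 640.842 , 797.7612]), 'attitude': array([-0.1286,  0.9249, -0.353 ,  0.0587])}
wrist {'mtx': array([[338.2355,   0.    , 314.38  ],
       [  0.    , 338.2355, 239.3076],
       [  0.    ,   0.    ,   1.    ]]), 'T_tool_cam': array([[  -0.0007,   -0.9537,   -0.3008,   76.9142],
       [   1.    ,   -0.0008,    0.0002,   -1.0178],
       [  -0.0004,   -0.3008,    0.9537, -121.4461],
       [   0.    ,    0.    ,    0.    ,    1.    ]])}
[ 230.5795 -471.4433  252.6926] [ 0.9743  0.2255 -0.0001 -0.0006] 0.15
```

View pics/scene0.png

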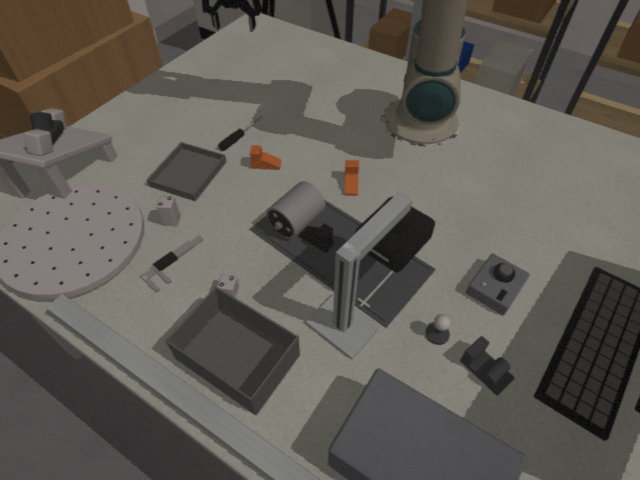

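View pics/side0.png

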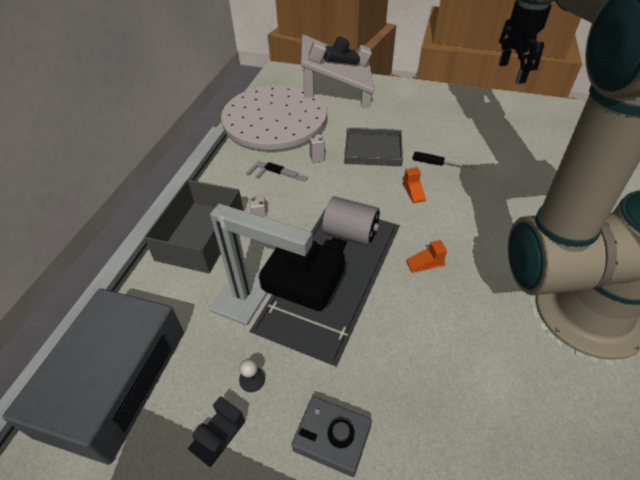

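View pics/wrist0.png

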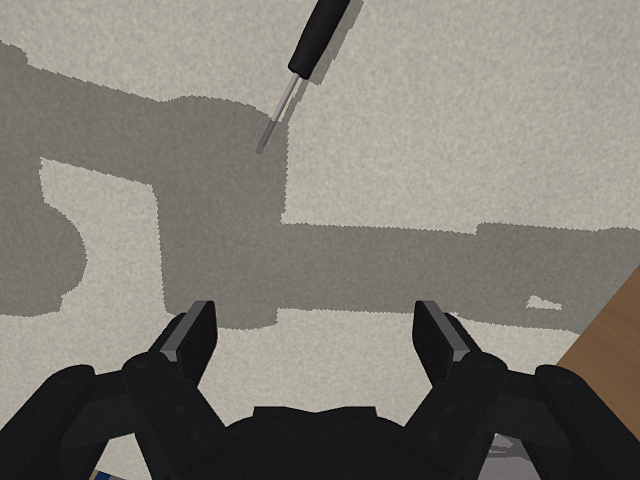

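```bash
cat > h.py <<'E'
from plant import *
import cv2,numpy as np
from scipy.spatial.transform import Rotation as R
np.set_printoptions(suppress=True,precision=2)
def cam(n):
    if n=="wrist":
        p=np.array(current_ee_pos());q=current_orientation();f=grab_frame(n)
        T=np.eye(4);T[:3,:3]=R.from_quat(q).as_matrix();T[:3,3]=p
        T=T@np.array(f["T_tool_cam"]);return f["color"],np.array(f["mtx"]),T
    f=grab_frame(n);T=np.eye(4);T[:3,:3]=R.from_quat(f["attitude"]).as_matrix();T[:3,3]=f["xyz"]
    return f["color"],np.array(f["mtx"]),T
def ray(K,T,uv):
    d=T[:3,:3]@np.linalg.solve(K,[uv[0],uv[1],1.]);return T[:3,3],d/np.linalg.norm(d)
def onz(K,T,uv,z):
    o,d=ray(K,T,uv);return o+d*(z-o[2])/d[2]
def tri(rs):
    A=0;b=0
    for o,d in rs:
        M=np.eye(3)-np.outer(d,d);A=A+M;b=b+M@o
    x=np.linalg.solve(A,b);return x,[float(np.linalg.norm((np.eye(3)-np.outer(d,d))@(x-o))) for o,d in rs]
def proj(K,T,p):
    c=T[:3,:3].T@(np.array(p)-T[:3,3]);u=K@c;return u[:2]/u[2]
def crop(img,x0,y0,w,h,s,name,gain=1.0):
    c=cv2.resize(img[y0:y0+h,x0:x0+w],None,fx=s,fy=s,interpolation=cv2.INTER_CUBIC)
    c=np.clip(c.astype(float)*gain,0,255).astype(np.uint8)
    st=10 if s>=5 else 20
    for x in range((x0+st-1)//st*st,x0+w,st): cv2.line(c,((x-x0)*s,0),((x-x0)*s,6),(0,255,255),1);cv2.putText(c,str(x),((x-x0)*s,16),0,.35,(0,255,255),1)
    for y in range((y0+st-1)//st*st,y0+h,st): cv2.line(c,(0,(y-y0)*s),(6,(y-y0)*s),(0,255,255),1);cv2.putText(c,str(y),(8,(y-y0)*s+4),0,.35,(0,255,255),1)
    cv2.imwrite(name,c)
E
cat > cams.py <<'E'
from h import *
import pickle
d={n:cam(n)[1:] for n in("scene","side")};pickle.dump(d,open("cams.pkl","wb"))
E
python3 cams.py
python3 - <<'E'
from h import *
a=cv2.imread("pics/scene0.png");b=cv2.imread("pics/side0.png")
crop(a,245,170,195,150,4,"pics/c1.png",1.8)
crop(b,240,185,170,180,3,"pics/c2.png",1.8)
E
```

```text
(no output)
```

View pics/c1.png

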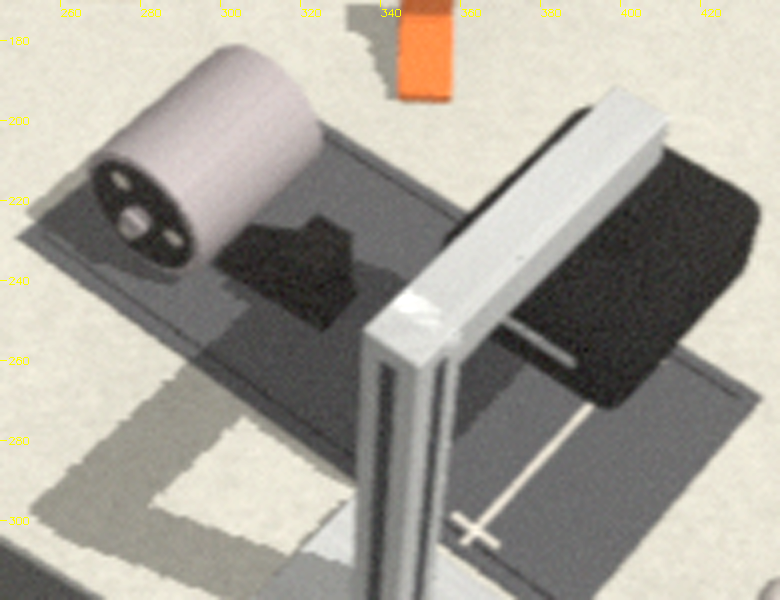

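View pics/c2.png

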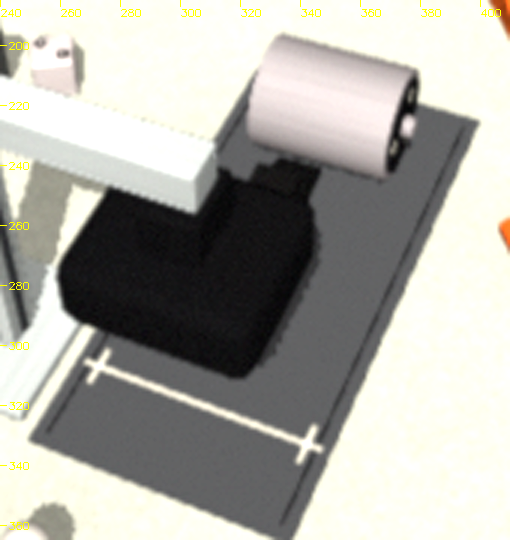

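```bash
python3 - <<'E'
from h import *
import pickle
C=pickle.load(open("cams.pkl","rb"))
S=lambda p,z,x0,y0,s,n:onz(*C[n],(x0+p[0]/s,y0+p[1]/s),z)
si=lambda p,z:S(p,z,240,185,3,"side"); sc=lambda p,z:S(p,z,245,170,4,"scene")
L=si((98,366),3);Rr=si((308,443),3);print("side ticks",L,Rr,np.linalg.norm(L-Rr),"scene tick",sc((472,534),3))
e1=si((85,361),3);e2=si((323,449),3);print("ends",e1,e2,np.linalg.norm(e1-e2))
print("mat side corners",[si(p,3) for p in((30,438),(290,543),(480,121))])
print("mat scene corners",[sc(p,3) for p in((18,236),(762,398))])
print("roller shaft scene z47.5",sc((134,222),47.5),"side",si((409,126),47.5))
E
```

```text
side ticks [630.06 166.55   3.  ] [474.14 186.18   3.  ] 157.1433398027787 scene tick [633.4  166.98   3.  ]
ends [640.27 165.09   3.  ] [463.46 187.87   3.  ] 178.27068397778731
mat side corners [array([654.12, 232.56,   3.  ]), array([467.31, 258.47,   3.  ]), array([ 413.71, -137.33,    3.  ])]
mat scene corners [array([ 603.53, -160.58,    3.  ]), array([470.05, 259.27,   3.  ])]
roller shaft scene z47.5 [585.57 -84.48  47.5 ] side [462.46 -74.39  47.5 ]
```

Candidates for the chock: the black wedge in front of the roller at scene (318,236), and the orange look-alikes at (265,158) and (352,178). I choose the black one, and the crop shows its toe under the roller. Trays: shallow at (187,170), and a deep bin at (235,350) that is not the one. Next I take wrist views from two places.

```bash
cat >> h.py <<'E'
def frame(xdir,zdir=(0,0,-1)):
    z=np.array(zdir,float);z/=np.linalg.norm(z);x=np.array(xdir,float);x-=z*(x@z);x/=np.linalg.norm(x)
    return R.from_matrix(np.c_[x,np.cross(z,x),z]).as_quat()
MX=np.array([.9917,-.1285,0]);MY=np.array([.1285,.9917,0]);MK=np.array([553,177,3.])
E
python3 - <<'E'
from h import *
import pickle
q=frame(-MY)
D={}
for i,(a,b,z) in enumerate([(40,-195,330),(-60,-195,330)]):
    p=MK+MX*a+MY*b;p[2]=z
    print(kin.solve_ik(p,q))
    ctrl.move_pose(p,q)
    ctrl.sleep(.15)
    im,K,T=cam("wrist");cv2.imwrite(f"pics/w{i}.png",im);D[i]=(K,T)
pickle.dump(D,open("w.pkl","wb"));print(current_clock())
E
```

```text
NoneTraceback (most recent call last):
  File "<stdin>", line 8, in <module>
plant.MotionError: the arm cannot take that pose within its joint ranges
```

```bash
python3 - <<'E'
from h import *
for s in(-1,1):
  for z in (45,150,250,300,330):
    for a in(40,0,-60):
      p=MK+MX*a+MY*-195;p[2]=z
      r=kin.solve_ik(p,frame(s*MY)); print(s,z,a,None if r is None else np.array(r))
E
```

```text
-1 45 40 None
-1 45 0 None
-1 45 -60 None
-1 150 40 None
-1 150 0 None
-1 150 -60 None
-1 250 40 None
-1 250 0 None
-1 250 -60 None
-1 300 40 None
-1 300 0 None
-1 300 -60 None
-1 330 40 None
-1 330 0 None
-1 330 -60 None
1 45 40 [-0.1   0.34  1.5  -0.    1.3   0.03]
1 45 0 [-0.1   0.24  1.63 -0.    1.28  0.03]
1 45 -60 [-0.1   0.08  1.81 -0.    1.26  0.03]
1 150 40 [-0.1   0.23  1.42 -0.    1.5   0.03]
1 150 0 [-0.1   0.12  1.54 -0.    1.48  0.03]
1 150 -60 [-0.1  -0.05  1.71 -0.    1.48  0.03]
1 250 40 [-0.1   0.17  1.27 -0.    1.69  0.03]
1 250 0 [-0.1   0.06  1.4  -0.    1.68  0.03]
1 250 -60 [-0.1  -0.11  1.56 -0.    1.69  0.03]
1 300 40 [-0.1   0.17  1.18 -0.    1.79  0.03]
1 300 0 [-0.1   0.06  1.31 -0.    1.78  0.03]
1 300 -60 [-0.1  -0.11  1.47 -0.    1.78  0.03]
1 330 40 [-0.1   0.17  1.12 -0.    1.85  0.03]
1 330 0 [-0.1   0.06  1.24 -0.    1.84  0.03]
1 330 -60 [-0.1  -0.11  1.41 -0.    1.84  0.03]
```

```bash
python3 - <<'E'
from h import *
import pickle
q=frame(MY)
D={}
for i,(a,b,z) in enumerate([(40,-225,320),(-60,-225,320)]):
    p=MK+MX*a+MY*b;p[2]=z
    ctrl.move_pose(p,q)
    ctrl.sleep(.15)
    im,K,T=cam("wrist");cv2.imwrite(f"pics/w{i}.png",im);D[i]=(K,T)
pickle.dump(D,open("w.pkl","wb"));print(current_clock())
for s in(-1,1):
 for a in (20,30,40,50):
  for y in (-320,-200,-60):
   an=np.radians(a);z=MY*np.sin(an)-np.array([0,0,np.cos(an)])
   p=MK+MY*y;p[2]=45
   r=kin.solve_ik(p,frame(s*MY,z)); print(s,a,y,None if r is None else np.array(r))
E
```

```text
3.0833
-1 20 -320 [-0.49  0.32  1.57  0.33  1.4   2.7 ]
-1 20 -200 [-0.28  0.26  1.64  0.36  1.31  2.89]
-1 20 -60 None
-1 30 -320 [-0.56  0.38  1.53  0.47  1.48  2.6 ]
-1 30 -200 [-0.35  0.3   1.63  0.52  1.37  2.77]
-1 30 -60 None
-1 40 -320 [-0.62  0.45  1.5   0.6   1.57  2.53]
-1 40 -200 [-0.42  0.36  1.62  0.67  1.44  2.66]
-1 40 -60 [-0.16  0.33  1.66  0.74  1.28  2.84]
-1 50 -320 [-0.67  0.54  1.45  0.72  1.67  2.48]
-1 50 -200 [-0.48  0.43  1.6   0.81  1.52  2.57]
-1 50 -60 [-0.22  0.39  1.66  0.9   1.34  2.71]
1 20 -320 [-0.49  0.32  1.57  0.33  1.4  -0.45]
1 20 -200 [-0.28  0.26  1.64  0.36  1.31 -0.25]
1 20 -60 [-0.01  0.28  1.62  0.37  1.23 -0.01]
1 30 -320 [-0.56  0.38  1.53  0.47  1.48 -0.54]
1 30 -200 [-0.35  0.3   1.63  0.52  1.37 -0.37]
1 30 -60 [-0.09  0.29  1.64  0.56  1.24 -0.16]
1 40 -320 [-0.62  0.45  1.5   0.6   1.57 -0.61]
1 40 -200 [-0.42  0.36  1.62  0.67  1.44 -0.48]
1 40 -60 [-0.16  0.33  1.66  0.74  1.28 -0.3 ]
1 50 -320 [-0.67  0.54  1.45  0.72  1.67 -0.66]
1 50 -200 [-0.48  0.43  1.6   0.81  1.52 -0.57]
1 50 -60 [-0.22  0.39  1.66  0.9   1.34 -0.43]
```

View pics/w0.png

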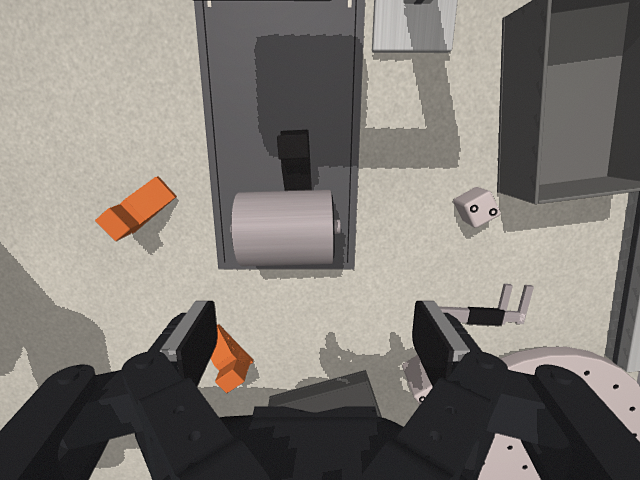

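View pics/w1.png

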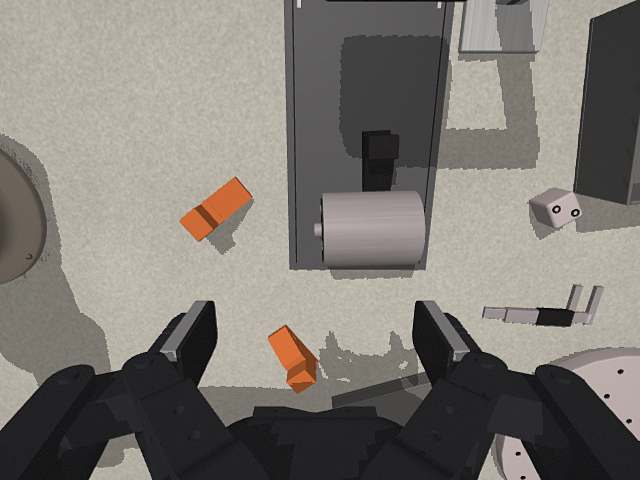

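The two wrist views show the roller at w0 (285,228) and w1 (372,228), and the black chock at w0 (294,150) and w1 (380,150).

```bash
python3 - <<'E'
from h import *
a=cv2.imread("pics/w0.png");b=cv2.imread("pics/w1.png")
crop(a,205,120,160,155,4,"pics/d0.png",1.9);crop(b,285,120,160,155,4,"pics/d1.png",1.9)
crop(cv2.imread("pics/scene0.png"),135,130,110,80,6,"pics/d2.png",1.3)
E
```

```text
(no output)
```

View pics/d0.png

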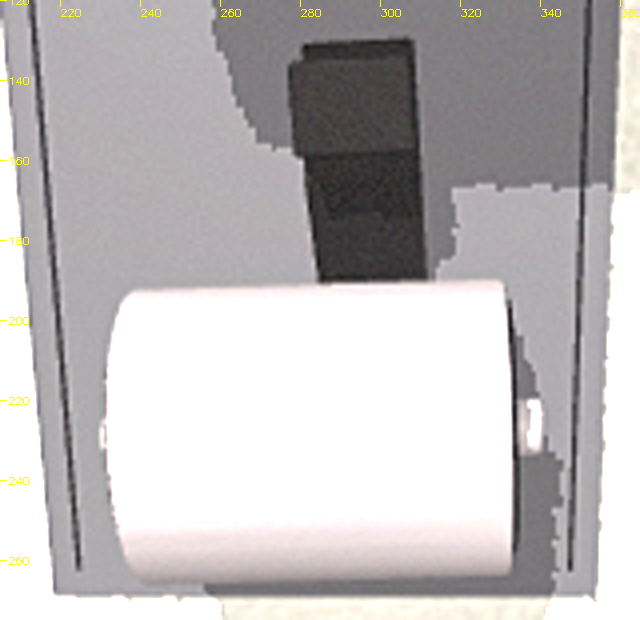

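View pics/d1.png

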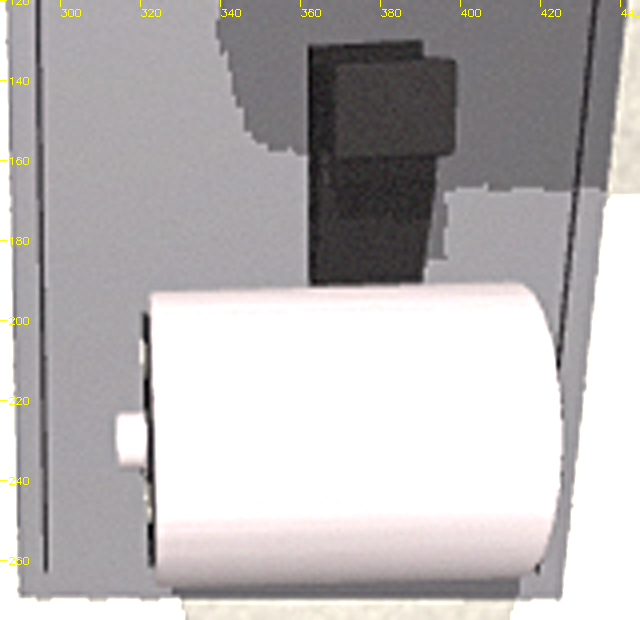

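View pics/d2.png

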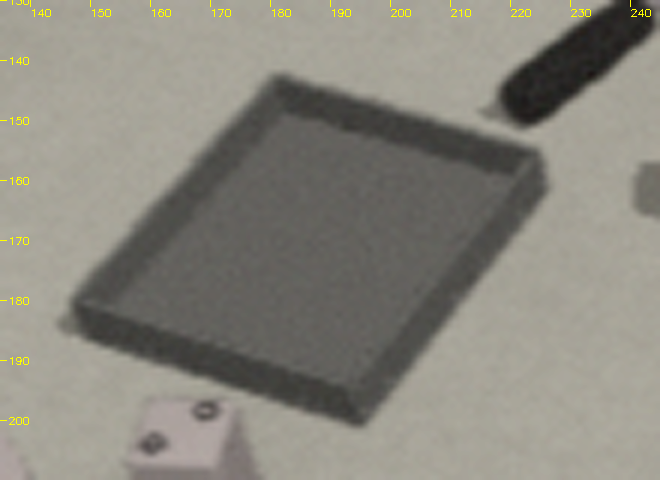

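```bash
python3 - <<'E'
from h import *
import pickle
from scipy.optimize import least_squares
D=pickle.load(open("w.pkl","rb"));C=pickle.load(open("cams.pkl","rb"))
o={0:(205,120),1:(285,120)}
r=lambda i,p:ray(*D[i],(o[i][0]+p[0]/4,o[i][1]+p[1]/4))
g0=[(289,62),(410,57),(415,150),(302,158)];g1=[(338,62),(455,58),(456,155),(334,157)]
P=[tri([r(0,a),r(1,b)]) for a,b in zip(g0,g1)]
for x,e in P: print(x,e)
P=np.array([x for x,e in P]);print("grip top c",P.mean(0),"xdir",np.arctan2(*((P[1]+P[2]-P[0]-P[3])[[1,0]])),"len",np.linalg.norm(P[1]-P[0]))
E=[(0,(140,292)),(0,(320,288)),(0,(500,283)),(0,(145,585)),(0,(505,575)),(1,(155,294)),(1,(335,288)),(1,(515,283)),(1,(165,587)),(1,(505,573))]
def f(v,zf=None):
    c=np.array([525,v[0],v[2]]);a=np.array([np.cos(v[1]),np.sin(v[1]),0]);out=[]
    for i,p in E:
        oo,d=r(i,p);n=np.cross(a,d);n/=np.linalg.norm(n);out.append(abs(n@(oo-c))-44.5)
    return out
s=least_squares(f,[-80,-.1,47.5]);print("y at x=525, yaw, z",s.x,np.array(s.fun))
s2=least_squares(lambda v:f([v[0],v[1],47.5]),[-80,-.1]);print(s2.x,np.array(s2.fun))
for i,p in((0,(541,426)),(1,(117,439))): print("tips",onz(*D[i],(o[i][0]+p[0]/4,o[i][1]+p[1]/4),47.5))
for i,p in((0,(55,597)),(0,(597,597)),(1,(20,597)),(1,(560,597))): print("mat",onz(*D[i],(o[i][0]+p[0]/4,o[i][1]+p[1]/4),3))
# inner line of mat, d0 left (38,40)-(80,570); w0 far ticks
for p in((209.5,3),(349.5,3)): print("tick?",onz(*D[0],p,3))
t=lambda p:onz(*C["scene"],(135+p[0]/6,130+p[1]/6),25)
print("tray",[t(p) for p in((275,75),(540,150),(365,405),(75,300))])
E
```

```text
[533.12  27.53  59.64] [0.3041802270294516, 0.30418022702950664]
[565.55  24.42  55.05] [0.19431018948349688, 0.19431018948353354]
[563.57  -0.51  58.93] [0.3399509926575684, 0.3399509926576161]
[531.47   1.64  49.46] [0.4476868545998866, 0.44768685459989954]
grip top c [548.43  13.27  55.77] xdir -0.08129770546750088 len 32.89755633740553
y at x=525, yaw, z [-81.74  -0.1   41.49] [ 0.27 -0.28 -0.54  0.16  0.45  0.18  0.29  0.11  0.33 -0.92]
[-80.19  -0.1 ] [-0.29 -0.82 -1.05 -0.61 -0.36 -0.33 -0.2  -0.36 -0.5  -1.76]
tips [590.01 -86.26  47.5 ]
tips [459.93 -72.64  47.5 ]
mat [ 416.81 -138.23    3.  ]
mat [ 604.64 -162.99    3.  ]
mat [ 417.22 -137.72    3.  ]
mat [ 604.3  -162.12    3.  ]
tick? [475.4  176.63   3.  ]
tick? [629.94 156.26   3.  ]
tray [array([ 477.49, -495.53,   25.  ]), array([ 450.85, -361.23,   25.  ]), array([ 609.27, -320.08,   25.  ]), array([ 630.53, -464.55,   25.  ])]
```

```bash
cat >> h.py <<'E'
CY=np.array([.08,.9968,0])
def tilt(yd,a): 
    a=np.radians(a);return np.array(yd)*np.sin(a)+np.array([0,0,-np.cos(a)])
E
python3 - <<'E'
from h import *
z=tilt(CY,10);q=frame(CY,z)
G=np.array([548.4,13.0,45.]);p=G-3*z
jaws.gripper_to(70)
ctrl.move_pose(p+[0,0,150],q)
print(ctrl.move_straight(p+[0,0,40],speed=150))
print("hit",ctrl.move_straight(p,speed=80,threshold=6))
jaws.gripper_to(25,force=50);print(current_opening(),current_ee_pos(),current_wrist_force(),current_clock())
im,K,T=cam("wrist");cv2.imwrite("pics/g0.png",im);cv2.imwrite("pics/g1.png",cam("side")[0])
E
```

```text
False
hit False
33.30870764495029 [548.81  12.42  48.68] [ 0.79 -1.03  3.34] 6.0167
```

View pics/g0.png

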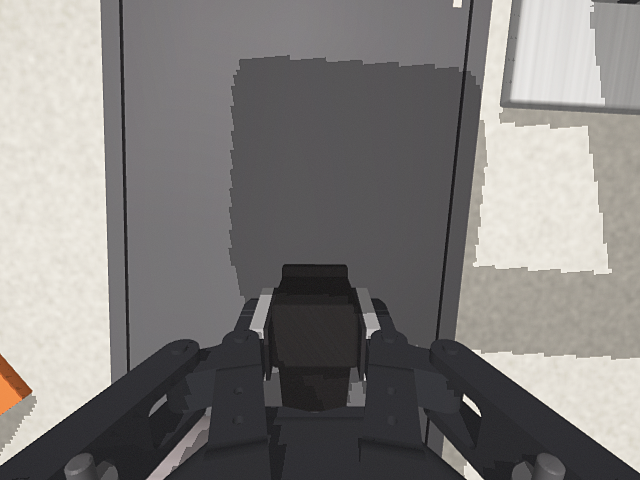

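View pics/g1.png

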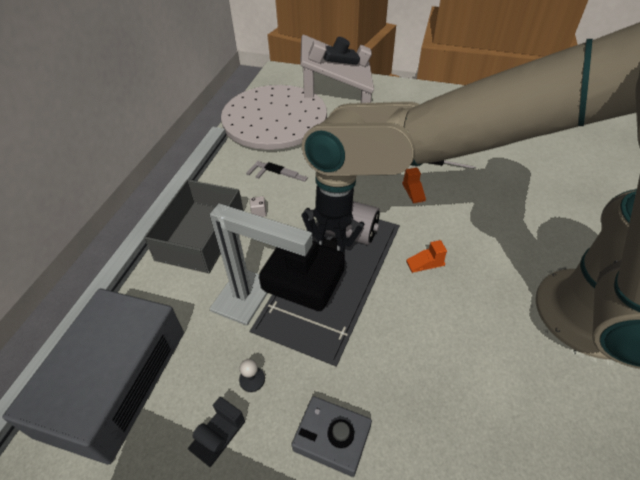

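The jaws hold the grip block at 33 mm, as expected. Next I draw it out 28 mm, lift and place it.

```bash
python3 - <<'E'
from h import *
TY=np.array([-.25,.968,0]);TC=np.array([542,-410,0])
z0=tilt(CY,10);q0=frame(CY,z0);p=np.array([548.4,13.0,45.])-3*z0
ctrl.move_straight(p+28*CY,speed=50);print(current_wrist_force(),current_opening())
ctrl.move_straight(p+28*CY+[0,0,2],speed=30)
ctrl.move_straight(p+26*CY+[0,0,150],speed=150);print(current_opening())
cv2.imwrite("pics/l0.png",cam("scene")[0])
zt=tilt(TY,10);qt=frame(TY,zt);g=TC+22*TY;g[2]=47.;pt=g-3*zt
print(kin.solve_ik(pt,qt),kin.solve_ik(pt+[0,0,120],qt))
ctrl.move_pose(pt+[0,0,120],qt)
print("hit",ctrl.move_straight(pt+[0,0,12],speed=120), ctrl.move_straight(pt-[0,0,3],speed=20,threshold=4),np.array(current_ee_pos())-pt,current_opening())
cv2.imwrite("pics/l1.png",cam("scene")[0]);cv2.imwrite("pics/l2.png",cam("wrist")[0]);print(current_clock())
E
```

```text
[-0.37 -1.95  5.36] 33.36851173230898
33.3343824185359
[-0.72  0.68  1.04  0.1   1.57 -0.98] [-0.72  0.59  0.92  0.1   1.78 -0.96]
hit False True [-0.08  0.03 -0.28] 33.31063578454223
11.5917
```

View pics/l1.png

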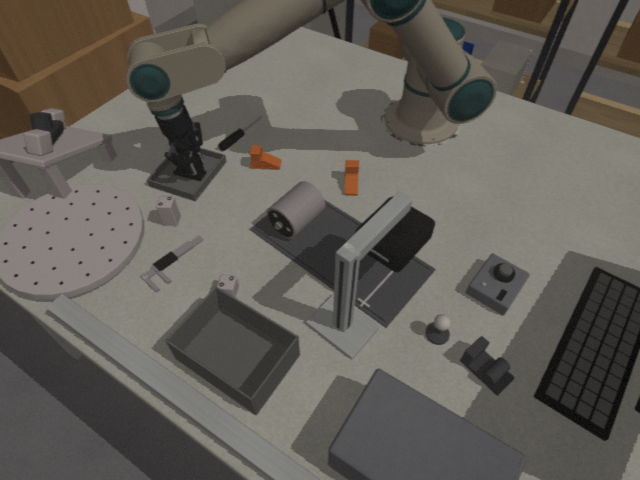

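View pics/l2.png

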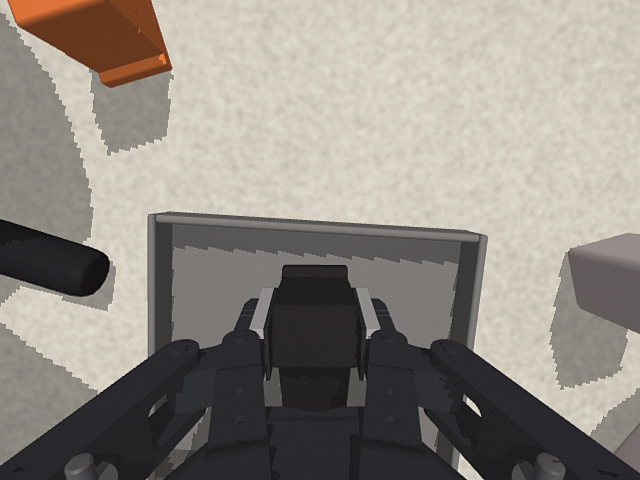

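View pics/l0.png

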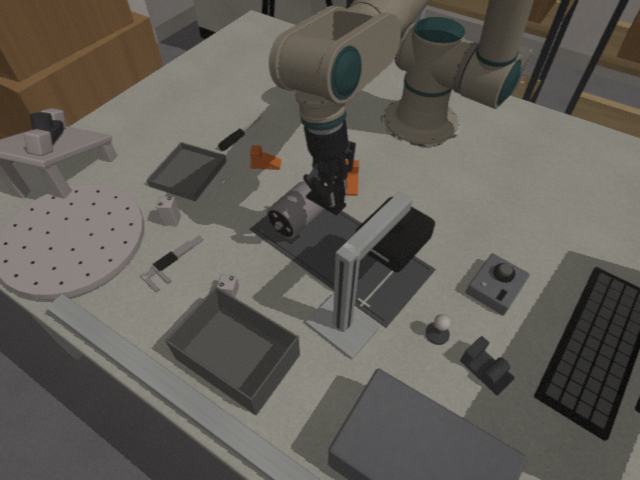

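```bash
python3 - <<'E'
from h import *
import pickle
D=pickle.load(open("w.pkl","rb"))
for z in(0,30,54):
  for p in((230,390),(250,358),(218,325),(240,385)):
    w=onz(*D[0],p,z);d=w-MK;print(z,p,w,"mark",d@MX,d@MY)
# release
TY=np.array([-.25,.968,0]);zt=tilt(TY,10);qt=frame(TY,zt)
p=np.array(current_ee_pos())
jaws.gripper_to(60)
ctrl.move_straight(p-zt*110,qt,speed=200)
im,K,T=cam("wrist");cv2.imwrite("pics/t0.png",im);print(current_clock(),current_opening())
E
```

```text
0 (230, 390) [ 388.88 -345.04    0.  ] mark -95.67426464801748 -538.800457220245
0 (250, 358) [ 431.73 -290.07    0.  ] mark -60.2485711828791 -478.78129344875356
0 (218, 325) [ 395.39 -226.9     0.  ] mark -104.39801856330241 -420.7980004750047
0 (240, 385) [ 406.57 -337.63    0.  ] mark -79.088870675427 -529.1726057214497
30 (230, 390) [ 401.41 -319.89   30.  ] mark -86.48094456575141 -512.2419013175235
30 (250, 358) [ 441.34 -268.65   30.  ] mark -53.46328898420859 -456.30250016932985
30 (218, 325) [ 407.48 -209.77   30.  ] mark -94.61170712757568 -402.2605828593719
30 (240, 385) [ 417.89 -312.97   30.  ] mark -71.02293168563433 -503.26849660237536
54 (230, 390) [ 411.43 -299.76   54.  ] mark -79.12628849993844 -490.9950565953463
54 (250, 358) [ 449.04 -251.52   54.  ] mark -48.03506322527214 -438.31946554579093
54 (218, 325) [ 417.15 -196.07   54.  ] mark -86.78265797899444 -387.43064876686554
54 (240, 385) [ 426.96 -293.25   54.  ] mark -64.57018049380017 -482.5452093071159
12.725 60.03729223604006
```

View pics/t0.png

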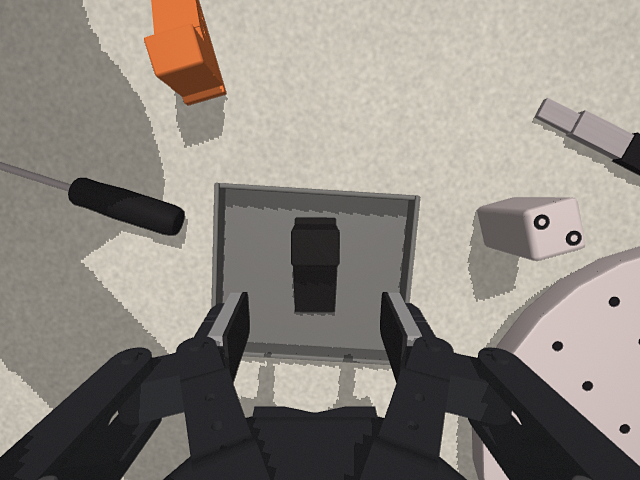

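```bash
cat >> h.py <<'E'
def push_pose(c,yaw,edge_y,a=40,h=35,tip=17):
    """c: roller-centre xy ; yaw of axis; edge_y: front tip edge offset along rolling dir from c"""
    X=np.array([np.cos(yaw),np.sin(yaw),0]);Y=np.array([-np.sin(yaw),np.cos(yaw),0])
    z=tilt(Y,a);f=Y*np.cos(np.radians(a))+np.array([0,0,np.sin(np.radians(a))])
    E=np.array([c[0],c[1],0.])+Y*edge_y;E[2]=h
    return E-tip*z-11*f, frame(-Y,z)
E
python3 - <<'E'
from h import *
import pickle
c=(525,-79.6)
p,q=push_pose(c,-.102,-80)
print(p,kin.solve_ik(p,q),kin.solve_ik(p+[0,0,130],q))
jaws.gripper_to(62)
ctrl.move_pose(p+[0,0,130],q);print(current_clock())
ctrl.move_straight(p,q,speed=150,threshold=8)
ctrl.sleep(.1)
im,K,T=cam("wrist");cv2.imwrite("pics/p0.png",im);cv2.imwrite("pics/p1.png",cam("side")[0]);cv2.imwrite("pics/p2.png",cam("scene")[0])
pickle.dump((K,T),open("p0.pkl","wb"))
print(current_clock(),current_opening(),current_ee_pos(),p)
E
```

```text
[ 514.88 -178.44   40.95] [-0.67  0.52  1.41  0.58  1.62  2.49] [-0.67  0.36  1.33  0.6   1.82  2.62]
15.95
17.2167 61.814278410590006 [ 515.19 -178.66   41.68] [ 514.88 -178.44   40.95]
```

View pics/p0.png

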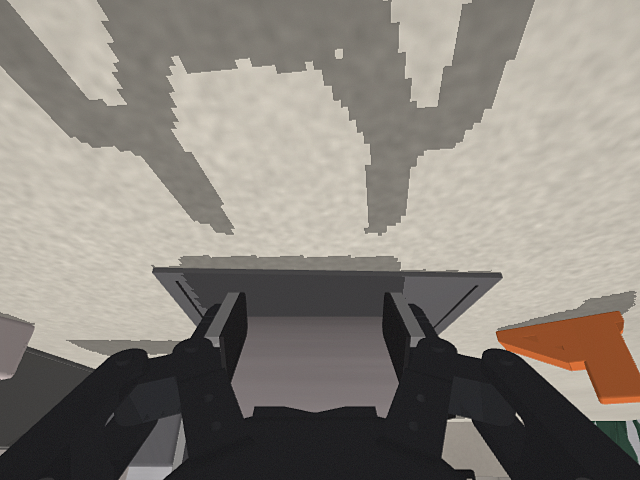

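View pics/p1.png

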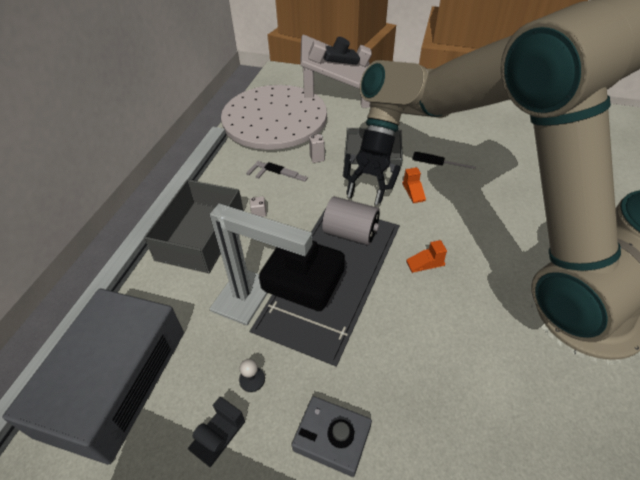

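View pics/p2.png

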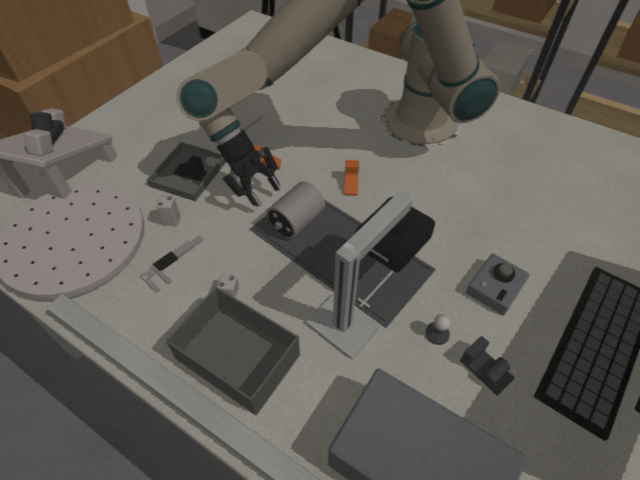

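```bash
python3 - <<'E'
from h import *
c=np.array([525,-79.6]);
p,q=push_pose(c,-.102,-45);ctrl.move_straight(p,q,speed=50);f0=np.array(current_wrist_force())
c1=c+60*np.array([.106,.994])
p,q=push_pose(c1,-.110,-42.7);ctrl.move_straight(p,q,speed=35)
print(f0,current_wrist_force(),current_clock());ctrl.sleep(.3)
a=cam("side")[0];b=cam("scene")[0];cv2.imwrite("pics/q1.png",a);cv2.imwrite("pics/q2.png",b)
crop(a,260,160,160,150,5,"pics/q1c.png",1.3);crop(b,210,150,160,120,5,"pics/q2c.png",1.3)
E
```

```text
[ 0.92 -0.36 -1.23] [0.23 0.31 0.32] 20.0
```

View pics/q1c.png

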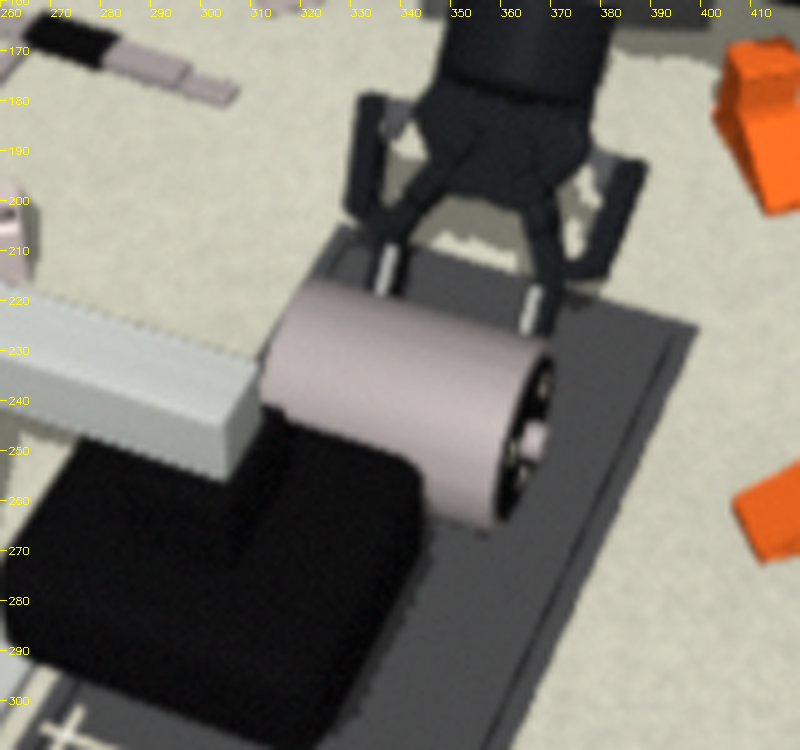

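View pics/q2c.png

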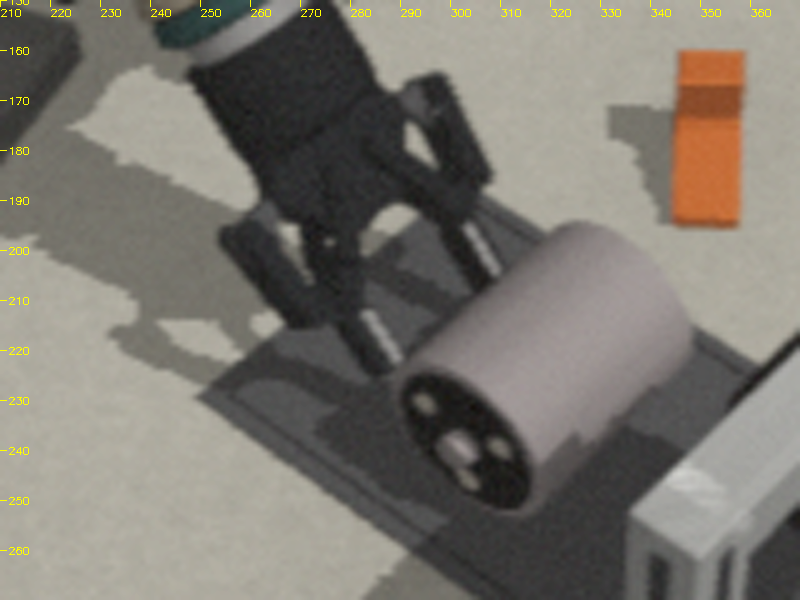

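```bash
cat > tips.py <<'E'
from h import *
import pickle,sys
C=pickle.load(open("cams.pkl","rb"))
def tips(sc,si):
    A=onz(*C["scene"],sc,47.5)+[4.4,-1.8,0];B=onz(*C["side"],si,47.5)+[-2.5,1.8,0]
    c=(A+B)/2;d=A-B;m=c-MK
    print("c",c[:2],"len",np.linalg.norm(d),"yaw",np.arctan2(d[1],d[0]),"mark x,y",m@MX,m@MY)
v=list(map(float,sys.argv[1:]));tips(v[:2],v[2:])
E
python3 tips.py 278.5 225.5 376.3 227; python3 tips.py 302 240.4 367.4 273; python3 tips.py 302 240.4 367.4 248
```

```text
c [525.   -79.42] len 130.65384347770294 yaw -0.10514642144543754 mark x,y 5.182479212897142 -257.89424316289967
c [523.88  22.61] len 165.49306219972712 yaw -0.502469150017581 mark x,y -9.041687609585233 -156.85498078024557
c [531.24 -11.19] len 130.88181721093207 yaw -0.09260766200826072 mark x,y 2.5985675350396087 -189.42723056263114
```

```bash
python3 - <<'E'
from h import *
for y,yaw in((-130,-.134),(-60,-.134)):
    c=MK+MX*2+MY*y
    p,q=push_pose(c,yaw,-51.5);ctrl.move_straight(p,q,speed=35)
    print(current_wrist_force(),current_clock())
ctrl.sleep(.3)
a=cam("side")[0];b=cam("scene")[0];cv2.imwrite("pics/r1.png",a);cv2.imwrite("pics/r2.png",b)
crop(a,240,180,160,150,5,"pics/r1c.png",1.5);crop(b,260,180,160,120,5,"pics/r2c.png",1.5)
E
```

```text
[-0.78  0.3   0.71] 22.25
[ 0.3  -0.55  0.02] 24.4
```

View pics/r1c.png

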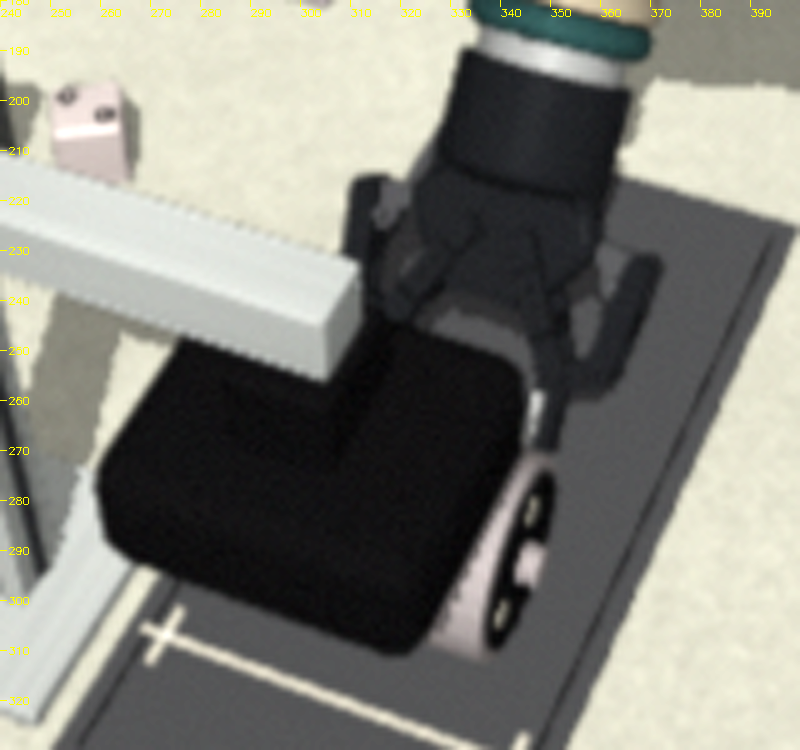

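View pics/r2c.png

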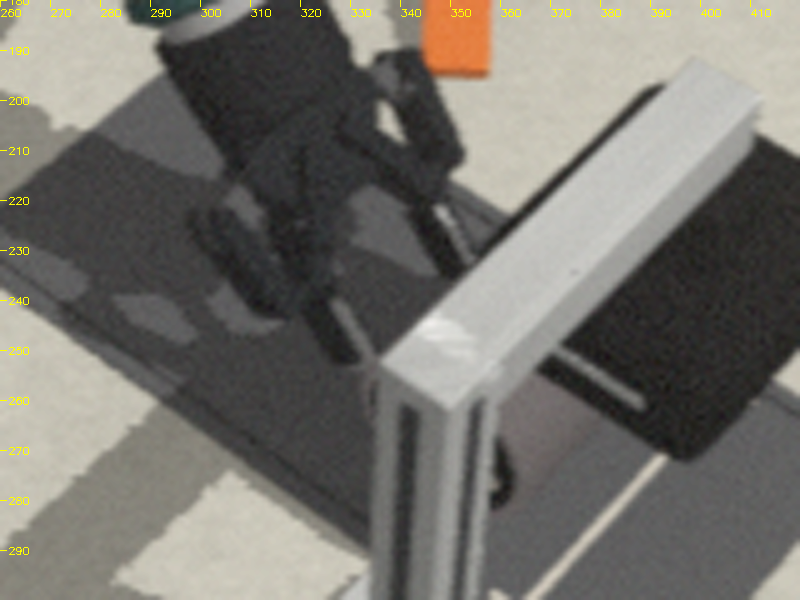

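```bash
python3 - <<'E'
from h import *
import pickle
C=pickle.load(open("cams.pkl","rb"))
B=onz(*C["side"],(346.8,293),47.5)+[-2.5,1.8,0];m=B-MK;print(B,m@MX,m@MY)
p=np.array(current_ee_pos())-MK;print(p@MX,p@MY)
E
```

```text
[480.47 123.25  47.5 ] -65.02055345786869 -62.62859664282472
1.6320583334164536 -130.86140939766878
```

```bash
python3 - <<'E'
from h import *
import pickle
c=MK+MX*1+MY*-12
p,q=push_pose(c,-.130,-51.5);ctrl.move_straight(p,q,speed=30)
ctrl.sleep(.2);a=cam("side")[0];cv2.imwrite("pics/s1.png",a);crop(a,260,230,110,110,6,"pics/s1c.png",1.5)
p2,_=push_pose(c,-.130,-51.5-90,h=45);ctrl.move_straight(p2,q,speed=150)
z=tilt(MY,55);v=MK+MY*-235;v[2]=150;qv=frame(MY,z);print(kin.solve_ik(v,qv),kin.solve_ik(v+[0,0,20],qv))
p3=p2-MY*60+[0,0,80];ctrl.move_straight(p3,q,speed=200)
ctrl.move_pose(v,qv);ctrl.sleep(.15)
D=[]
for i,dx in enumerate((0,50)):
    if dx: ctrl.move_straight(v+MX*dx+[0,0,-20],qv,speed=150);ctrl.sleep(.15)
    im,K,T=cam("wrist");cv2.imwrite(f"pics/v{i}.png",im);D.append((K,T))
pickle.dump(D,open("v.pkl","wb"));print(current_clock())
E
```

```text
[-0.56  0.33  1.52  0.86  1.74 -0.49] [-0.56  0.31  1.51  0.86  1.76 -0.46]
31.8167
```

View pics/s1c.png

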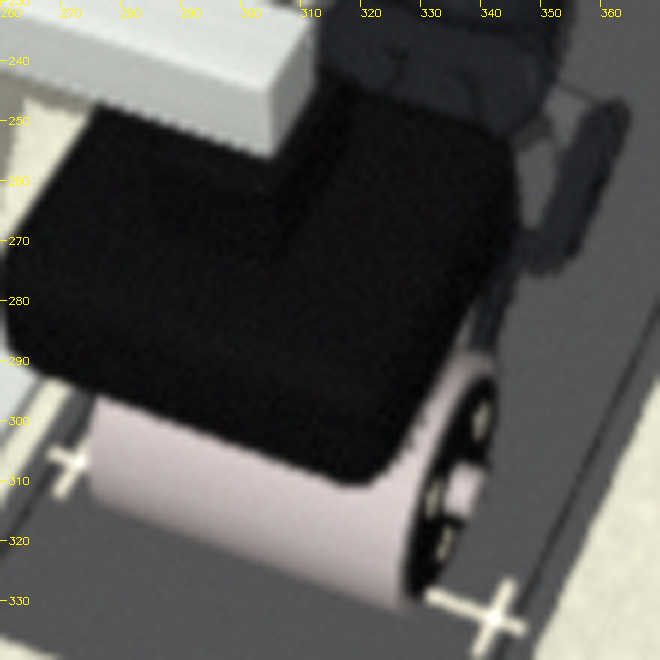

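View pics/v0.png

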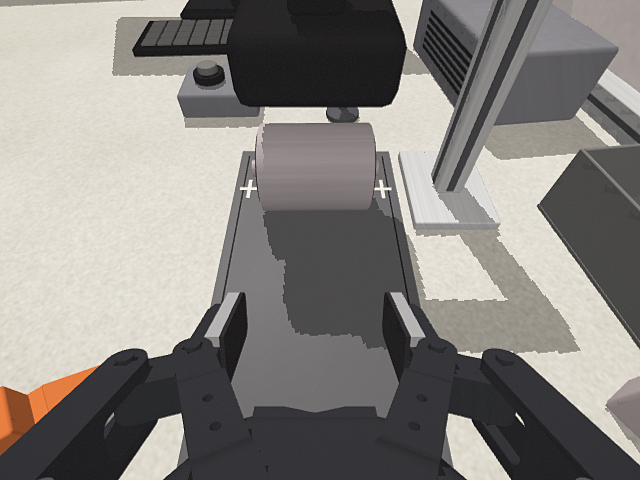

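View pics/v1.png

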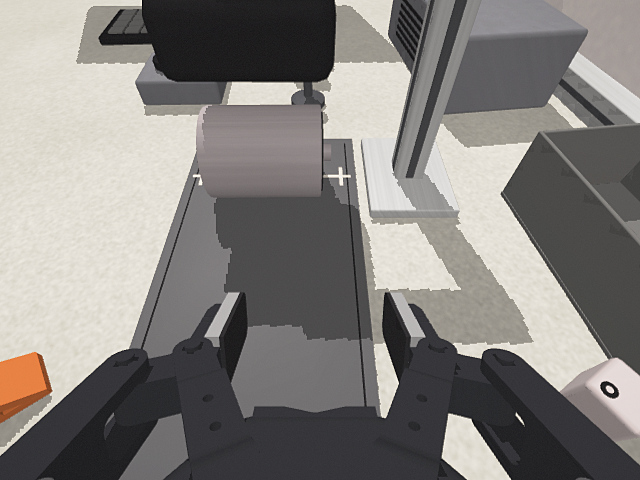

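Both ticks and the whole roller show in v0, with the crosses at about (249,188) and (381,188). I crop closer to measure.

```bash
python3 - <<'E'
from h import *
crop(cv2.imread("pics/v0.png"),235,110,160,110,5,"pics/v0c.png",1.3)
crop(cv2.imread("pics/v1.png"),185,95,175,110,4,"pics/v1c.png",1.3)
E
```

```text
(no output)
```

View pics/v0c.png

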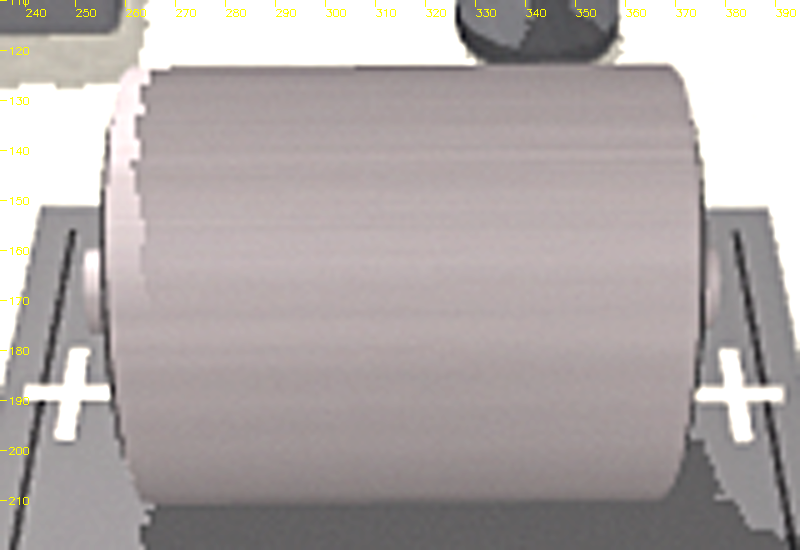

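View pics/v1c.png

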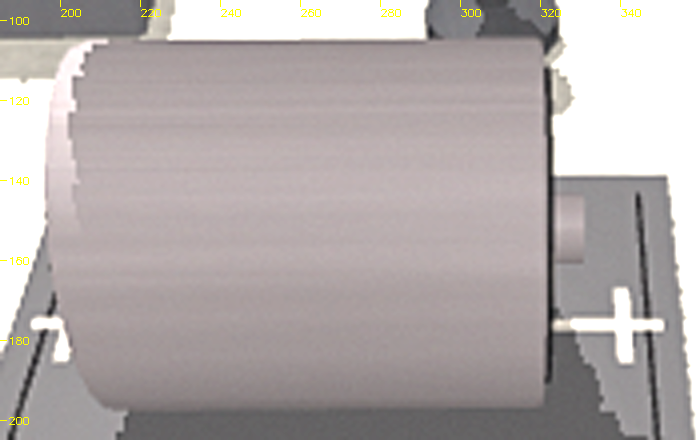

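```bash
cat > fit.py <<'E'
from h import *
from scipy.optimize import least_squares
def fit(D,E,crosses,tips,zfix=47.5):
    def f(v):
        c=np.array([v[2]*0+553,v[0],zfix]);a=np.array([np.cos(v[1]),np.sin(v[1]),0]);out=[]
        for i,p in E:
            o,d=ray(*D[i],p);n=np.cross(a,d);n/=np.linalg.norm(n);out.append(abs(n@(o-c))-44.5)
        return out
    s=least_squares(lambda v:f([v[0],v[1],0]),[177,-.13]);print("yaw",s.x[1],"res",s.fun)
    y,yaw=s.x
    for i,(l,r) in crosses.items():
        A=onz(*D[i],l,3);B=onz(*D[i],r,3);m=(A+B)/2;d=(B-A);L=np.linalg.norm(d);d/=L;n=np.array([-d[1],d[0],0])
        p=np.array([553,y,0])-m
        # point of axis nearest line mid: signed dist
        ax=np.array([np.cos(yaw),np.sin(yaw),0]);t=-(p@d)/(ax@d);q=p+ax*t
        print(i,"ticks",A[:2],B[:2],"L",L,"lineyaw",np.arctan2(d[1],d[0]),"roller y off line",q@n,"dyaw",yaw-np.arctan2(d[1],d[0]))
        for j,tp in tips:
            if j==i:
                w=onz(*D[i],tp,47.5);print("   tip x",(w-m)@d,"y",(w-m)@n)
E
python3 - <<'E'
from fit import *
import pickle
D=pickle.load(open("v.pkl","rb"))
a=lambda x,y:(235+x/5,110+y/5);b=lambda x,y:(185+x/4,95+y/4)
E=[(0,a(150,67)),(0,a(665,65)),(0,a(150,504)),(0,a(660,500)),(1,b(100,40)),(1,b(540,39)),(1,b(115,409)),(1,b(540,406))]
fit(D,E,{0:(a(71,394),a(738,394)),1:(b(60,325),b(623,325))},[(0,a(86,292)),(0,a(716,286)),(1,b(583,230))])
E
```

```text
yaw -0.12082564502755565 res [-0.31 -0.43  0.07 -0.07 -0.07 -0.28 -0.36 -0.47]
0 ticks [476.7  187.84] [632.54 167.52] L 157.16072927059017 lineyaw -0.12960320000951048 roller y off line -14.666891789113953 dyaw 0.00877755498195483
   tip x -66.8040279205485 y -15.684364106523123
   tip x 65.1452569843044 y -13.793340054662988
1 ticks [473.66 188.04] [631.66 167.52] L 159.32663735217335 lineyaw -0.12916183311911125 roller y off line -14.53461207089658 dyaw 0.008336188091555605
   tip x 66.17311976987351 y -14.503739540649805
```

```bash
python3 - <<'E'
from h import *
import pickle
c=MK+MX*0+MY*-12
yaw=-.137
p2,q=push_pose(c,yaw,-51.5-90,h=45)
ctrl.move_pose(p2-MY*60+[0,0,80],q)
p1,q=push_pose(c,yaw,-51.5-15);ctrl.move_straight(p1,q,speed=150)
c=MK+MY*2.3
p,q=push_pose(c,yaw,-51.5);ctrl.move_straight(p,q,speed=20)
ctrl.sleep(.2);print(current_clock(),current_wrist_force())
ctrl.move_straight(p-MY*90+[0,0,10],q,speed=150)
ctrl.move_straight(p-MY*150+[0,0,90],q,speed=200)
z=tilt(MY,55);v=MK+MY*-235;v[2]=150;qv=frame(MY,z)
ctrl.move_pose(v,qv);ctrl.sleep(.15)
D=[]
im,K,T=cam("wrist");cv2.imwrite("pics/x0.png",im);D.append((K,T));crop(im,235,95,160,110,5,"pics/x0c.png",1.3)
a=cam("side")[0];cv2.imwrite("pics/x1.png",a);crop(a,260,270,110,90,7,"pics/x1c.png",1.5)
pickle.dump(D,open("x.pkl","wb"));print(current_clock())
E
```

```text
37.5583 [0.05 0.2  0.29]
41.9333
```

View pics/x0c.png

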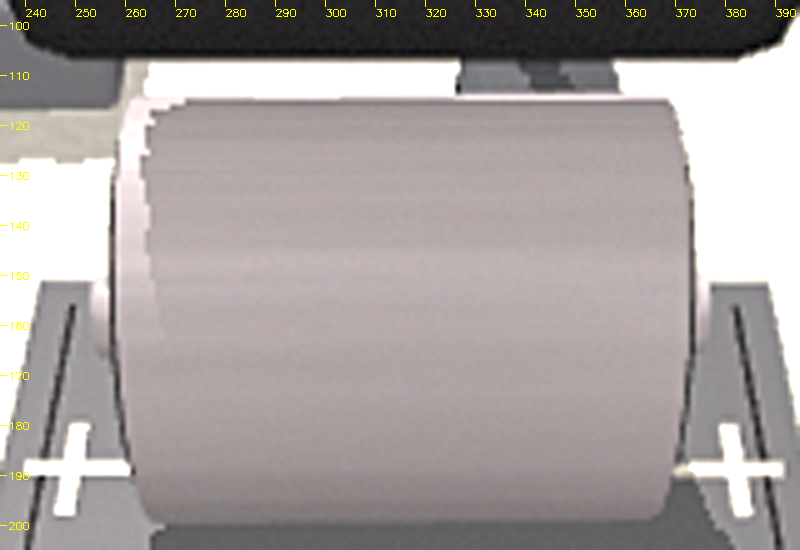

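View pics/x1c.png

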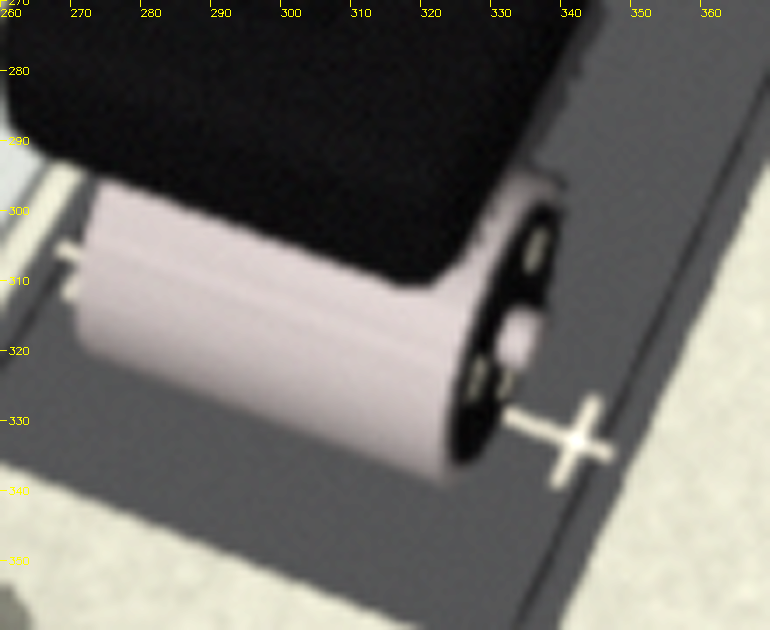

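```bash
python3 - <<'E'
from fit import *
import pickle
D=pickle.load(open("x.pkl","rb"))
a=lambda x,y:(235+x/5,95+y/5)
for l,r,bt in(((150,97),(665,96),((155,525),(655,521))),):
  E=[(0,a(*l)),(0,a(*r)),(0,a(*bt[0])),(0,a(*bt[1]))]
  fit(D,E,{0:(a(72,468),a(738,469))},[(0,a(95,316)),(0,a(706,314))])
C=pickle.load(open("cams.pkl","rb"))
K=C["scene"];S=C["side"]
B=onz(*S,(260+527/7,270+338/7),47.5);A=onz(*S,(260+576/7,270+439/7),3);L=onz(*S,(272.7,307),3)
d=(A-L)/np.linalg.norm(A-L);print("side: tip rel tick",A,B,((B-A)@np.array([-d[1],d[0],0])))
for p in((498,283),(505,270)):print("console",onz(*K,p,53))
E
```

```text
yaw -0.1212659401709773 res [-0.15 -0.43 -0.11 -0.32]
0 ticks [476.93 188.12] [632.53 167.49] L 156.96165440031282 lineyaw -0.13179122086822234 roller y off line 0.7244624066676749 dyaw 0.010525280697245037
   tip x -66.80608208969721 y 0.4699965881507388
   tip x 64.64185039872378 y 1.416824387284318
side: tip rel tick [474.85 186.48   3.  ] [489.98 184.95  47.5 ] -0.4087440462877923
console [468.27 386.6   53.  ]
console [429.05 387.84  53.  ]
```

The roller lies within about 1 mm and 0.01 rad of the line, and both camera views agree. Next is the button.

```bash
python3 - <<'E'
from h import *
crop(cv2.imread("pics/x1.png"),285,390,95,85,7,"pics/y1.png",1.6)
crop(cv2.imread("pics/scene0.png"),460,245,80,75,8,"pics/y0.png",1.6)
E
```

```text
(no output)
```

View pics/y0.png

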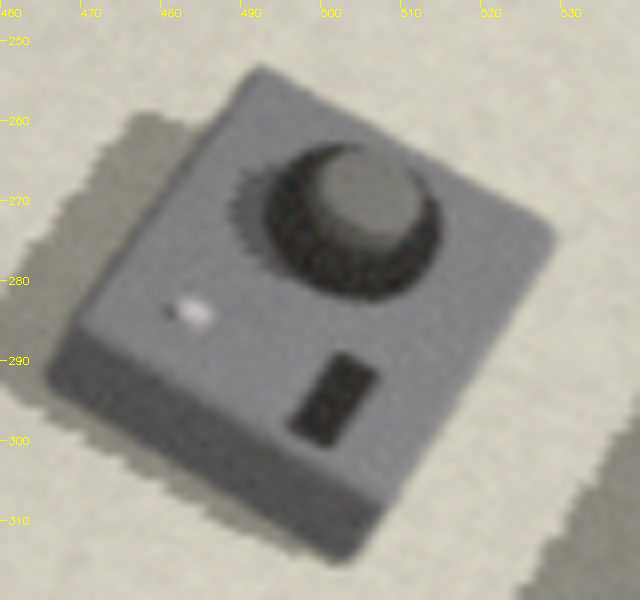

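View pics/y1.png

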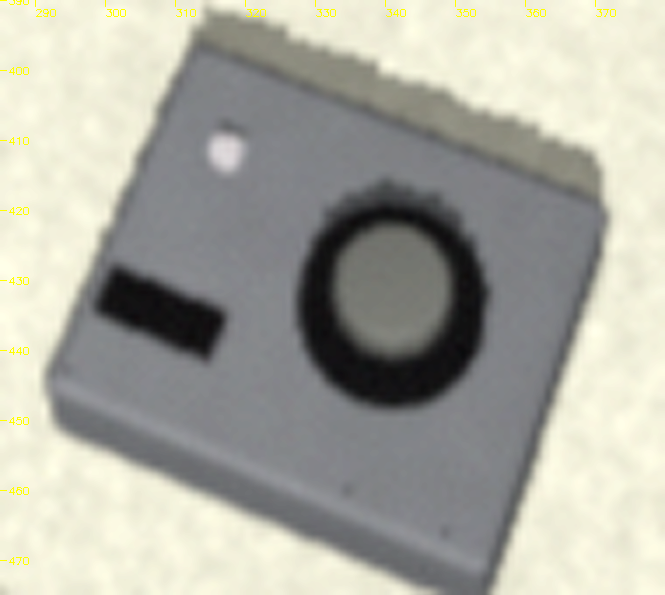

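```bash
python3 - <<'E'
from h import *
import pickle
C=pickle.load(open("cams.pkl","rb"))
x,e=tri([ray(*C["scene"],(506.3,268.8)),ray(*C["side"],(341.1,431.3))]);print("button",x,e)
q=frame(MY)
p=np.array(current_ee_pos())
w=[(450,-70,340),(395,180,340)]
ctrl.move_straight(p-MY*40+[0,0,60],speed=200)
for a in w: ctrl.move_pose(a,q)
b=np.array([x[0]+32,x[1]-40,200.]);print(kin.solve_ik(b,q))
ctrl.move_pose(b,q);jaws.gripper_to(50);ctrl.sleep(.1)
D=[]
im,K,T=cam("wrist");cv2.imwrite("pics/z0.png",im);D.append((K,T))
print("proj",proj(K,T,[x[0],x[1],53]))
ctrl.move_straight(b+[20,30,-40],q,speed=150);ctrl.sleep(.1)
im,K,T=cam("wrist");cv2.imwrite("pics/z1.png",im);D.append((K,T))
print("proj",proj(K,T,[x[0],x[1],53]))
pickle.dump(D,open("z.pkl","wb"));print(current_clock())
E
```

```text
button [425.46 389.36  53.8 ] [0.31480618119729553, 0.31480618119741166]
[ 0.59  0.22  1.33 -0.    1.6   0.72]
proj [268.27 187.93]
proj [240.64 242.15]
46.2667
```

View pics/z0.png

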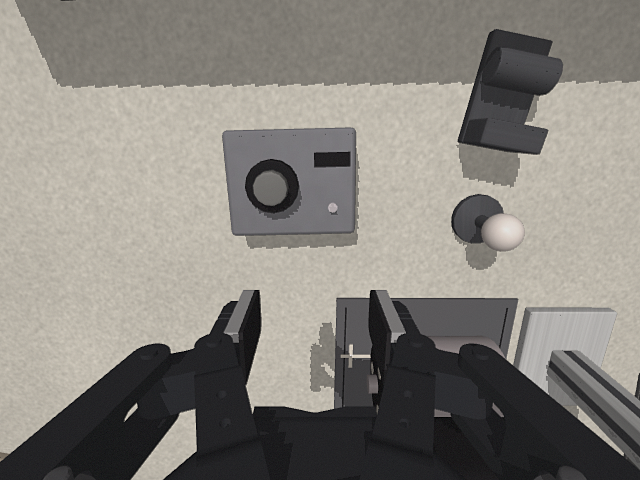

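View pics/z1.png

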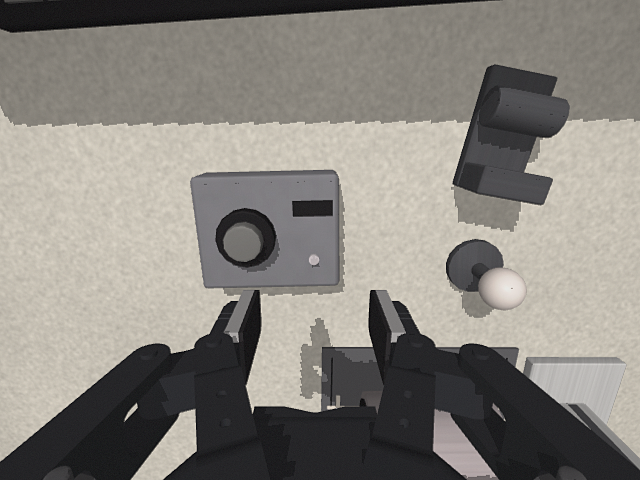

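```bash
python3 - <<'E'
from h import *
q=frame(MY)
b=np.array([426.2,389.5,0])+MX*31
ctrl.move_straight(b+[0,0,95],q,speed=150);ctrl.sleep(.2)
f0=np.array(current_wrist_force());print("start f",f0)
z=95;tab=[]
hit=ctrl.move_straight(b+[0,0,50],q,speed=35,threshold=2);zc=current_ee_pos()[2];print("contact",hit,zc,current_wrist_force()-f0)
z=zc
for k in range(14):
    z-=1;ctrl.move_straight(b+[0,0,z],q,speed=15)
    F=(np.array(current_wrist_force())-f0)[2];tab.append((round(current_ee_pos()[2],2),round(float(F),1)))
    if F>14: break
print(tab)
im=cam("wrist")[0];cv2.imwrite("pics/press.png",im);cv2.imwrite("pics/press2.png",cam("side")[0]);ctrl.sleep(.3)
print(current_ee_pos(),current_wrist_force()-f0,current_clock())
E
```

```text
start f [ 0.75 -0.33  0.11]
contact True 72.32983537483702 [-0.41  0.27  2.96]
[(np.float64(71.54), 4.6), (np.float64(70.43), 5.3), (np.float64(69.93), 7.4), (np.float64(69.82), 11.8), (np.float64(69.69), 17.3)]
[457.08 385.66  69.7 ] [-6.32 -5.57 17.17] 49.45
```

View pics/press.png

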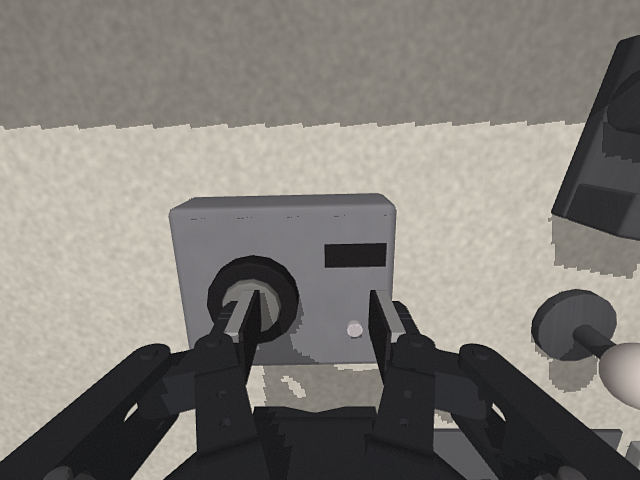

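```bash
python3 - <<'E'
from h import *
import pickle
C=pickle.load(open("cams.pkl","rb"))
for n in C: print(n,[proj(*C[n],[426.2,389.5,z]) for z in(53,47,41,35)])
q=frame(MY);f0=np.array([.75,-.33,.11])
b=np.array([426.2,389.5,0])+MX*31
tab=[]
for z in (70,71,72,73,74,75,76,77,78,79):
    ctrl.move_straight(b+[0,0,z],q,speed=15)
    F=(np.array(current_wrist_force())-f0)[2];tab.append((round(float(current_ee_pos()[2]),2),round(float(F),1)))
print(tab,current_clock())
E
```

```text
scene [array([506.23, 269.41]), array([505.33, 271.03]), array([504.45, 272.64]), array([503.57, 274.23])]
side [array([340.73, 431.26]), array([340.68, 432.58]), array([340.62, 433.87]), array([340.57, 435.16])]
[(70.1, 4.2), (70.93, 3.6), (71.93, 3.4), (72.95, 3.4), (73.96, 2.6), (74.97, 2.7), (75.95, 1.2), (76.83, 0.2), (78.02, -0.2), (79.11, -0.1)] 52.025
```

The unloading curve runs from a stop at 69.9 to free at about 76, so the button made its full 6 mm of travel. I retreat and do the last check.

```bash
python3 - <<'E'
from h import *
q=frame(MY);p=np.array(current_ee_pos())
ctrl.move_straight(p+[0,0,110],q,speed=200);ctrl.sleep(.3)
a=cam("side")[0];b=cam("scene")[0];cv2.imwrite("pics/f1.png",a);cv2.imwrite("pics/f0.png",b)
s0=cv2.imread("pics/x1.png")
print("roller area diff",np.abs(a[290:340,262:345].astype(int)-s0[290:340,262:345]).mean(),current_clock())
E
```

```text
roller area diff 43.05285140562249 53.125
```

View pics/f1.png

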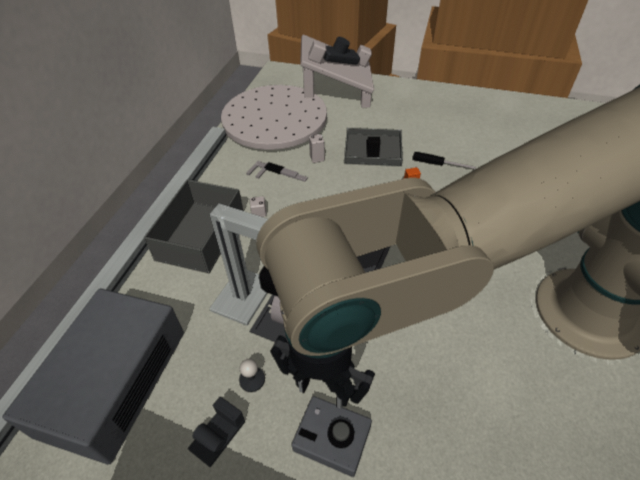

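View pics/f0.png

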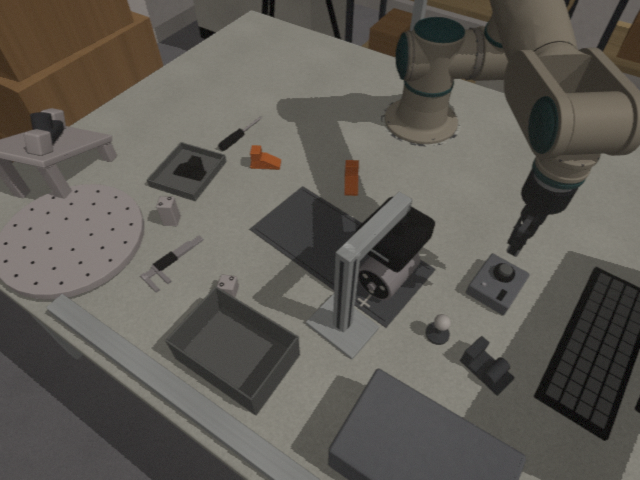

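```bash
python3 - <<'E'
from h import *
j=list(current_joint_positions());j[0]+=.6
ctrl.movej(j);ctrl.sleep(.3)
a=cam("side")[0];cv2.imwrite("pics/e1.png",a);s0=cv2.imread("pics/x1.png")
print("roller area diff",np.abs(a[290:345,262:350].astype(int)-s0[290:345,262:350]).mean(),current_clock(),current_wrist_force())
E
```

```text
roller area diff 3.9391184573002755 54.8 [ 0.42 -0.36  0.04]
```

View pics/e1.png

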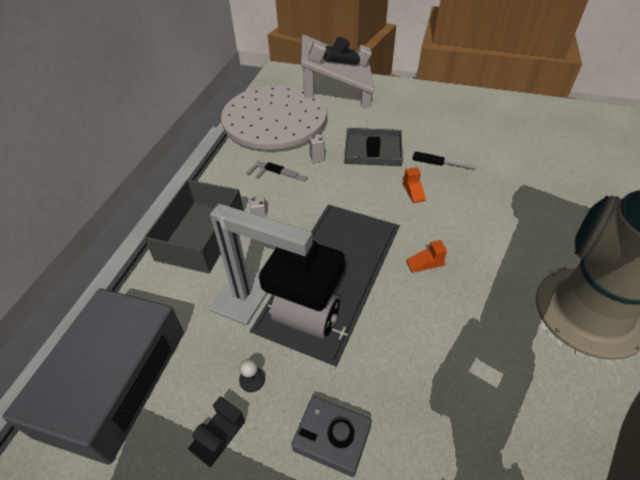

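The side view shows the roller at (307,312), still over the line, the chock in the shallow tray at (373,146), and everything else where it was. The arm is clear of everything.

```bash
python3 -c "
from plant import ticket,current_clock
print(ticket.finish_job(),current_clock())"
```

```text
the job is handed in; nothing more can be done
the job is handed in; nothing more can be done
```

The job is done and handed in at about 55 s of the 72 s allowed; the hand-in gives no verdict.

- **Chock:** I drew it 28 mm out from under the roller, lifted it, and set it in the shallow grey tray. The final pictures show it there.
- **Roller:** I rolled it along the mat by pushing slowly with two fingertips, then let go. The wrist camera puts it 0.7 mm past the line, 0.01 rad out of parallel and about 1 mm off centre sideways. The side camera puts one end 0.4 mm short of the line; the two differ by about 1 mm, within the 2 mm calibration. I did not measure its rotation, so rolling without sliding rests on the slow push and near-zero wrist force. It had not visibly moved after the button press.
- **Scan button:** I pressed it with one fingertip down to a hard stop, reaching 17 N. The force fell to nothing over about 6 mm as I lifted off, which matches the full travel. No light on the console visibly changed.
- **Other things:** Nothing looked moved in the last pictures. I felt no contact with the scanner, and the arm was clear of everything at hand-in.

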